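Charge the hand pump until its indicator pin is out

ROBOT

A 7-joint arm with a two-finger parallel gripper is mounted at the origin on a cart in front of the work surface, level with it; the furniture and walls round the work are solid. World frame = base frame: x ahead of the robot, y to its left, z up, the work surface at z = 0. Lengths are in mm, angles in rad, forces in N, time in s.
With the tool pointing down it reaches from about 350 to 900 mm from the base axis. Payload 8.1 kg.
Tool frame: the origin (TCP) lies midway between the tips of the shut fingers; the grasp point (between the pads) lies r.grip_depth behind it (r.grip_depth is the distance from the TCP to the grasp point, in mm); x points along the fingers, y is the direction in which the jaws open and shut, and the axes are right-handed (so a half turn about x gives the same grasp; the last joint's range is limited). The gripper opens to 92 mm and grips with 3 to 60 N. Pads are 19 mm wide; open, the fingers measure 130 mm over their backs; the gripper's body (75 mm by 190 mm) begins 47 mm behind the grasp point.
Start: joints at [1.089, 0.434, 0.025, 1.573, -0.012, 1.134, -0.075], TCP at [231.107, -580.717, 194.542] pointing down, gripper open.
Joint ranges: [-2.62, 2.62], [-0.44, 2.09], [-1.27, 1.32], [0.08, 2.57], [-1.32, 4.46], [0.12, 2], [-2.74, 2.74]. Speed limits (rad/s): [2.22, 2.22, 3.01, 3.01, 3.14, 3.14, 3.14].

INTERFACE

Orientations are given as a 3x3 rotation matrix whose columns are the frame's x, y, z axes.
In Python, from cell import r, command_gripper, monitor, read_camera, hand_in gives the robot as it stands. Calls block until the motion is done:
- r.goto(position, orientation): joint-space move of the TCP to a pose.
- r.move_straight(position, vel=150, rotation=None, contact_N=None): straight line of the TCP; rotation=None keeps the orientation; vel is the mean speed in mm/s. With contact_N (N) it stops when the force on the tool has changed by that much, and returns True; else False.
- r.goto_joints(angles): joint-space move.
- command_gripper(opening, force=None): finger opening in mm; force is the grip in N (None keeps the last); returns when the fingers have stopped.
- r.pause(seconds).
- r.inverse_kinematics(position, orientation): joint angles nearest the present ones, or None.
- monitor.sense(): the state.
- read_camera(name): name is "scene" or "top" or "wrist"; returns a dict with "img" (480x640x3 uint8, blue, green, red), "fx", "fy", "cx", "cy" (pixels), "R" (3x3) and "t" (3): a world point X has camera coordinates R X + t; the wrist camera has in their place "hand_eye" (4x4, takes a point from camera to tool coordinates, whose origin is the TCP and whose axes are the tool frame's). Camera axes: x right, y down, z forward; pixel columns grow to the right and rows downward; lengths in mm; the calibration is good to about 2 mm. A picture is of the moment at which its call begins: read the wrist's pose just before it. There is no depth.
A pose or a line that the arm cannot do raises r.IKError and nothing moves.
- hand_in(): hands the job in, once; it reports no verdict.
The state is a dict: "clock": time; "q": joint angles; "qd": joint speeds; "joint_efforts": joint torques, N m; "tcp_pos": TCP position; "ee_rot": TCP orientation; "contact_force": force on the tool from outside, world axes, zero at the start; "wrist_torque": the same for the moment, N m; "opening": finger opening in mm.
Only numpy, scipy, OpenCV 4.12 (cv2) and the standard library are available. Lean on these libraries where they do the work, as an engineer would, in place of code of your own. Each camera call takes 0.05 s, during which the arm holds its last target.

TASK

Push the yellow vent lever all the way over to its closed side, away from the robot. Then press the blue plunger down and let it come back up, again and again, until the red-headed indicator pin has popped fully out with its green band showing in full, and leave the plunger up. Use only the fingertips or finger sides: grip nothing, do not touch the pin itself, do not pump while the vent is open, and leave the glassware and bottles where they are.

Things in the scene. Friction and masses are not known exactly. Their poses are not given: they have to be found in the camera images.
- pump: hand pump station, screwed fast to the table. Grey base plate 90 (x) x 290 (y) x 12 mm; its origin is the centre of the plate's underside on the table, z up, +x away from the robot at yaw 0. Along its y axis: vent lever at y=+100, pump barrel (aluminium, dia 54, top at z=102) at y=0, indicator tower (aluminium with brass collar, dia 30, top at z=75) at y=-100, joined by a pipe at z=32
- plunger_top (a point): centre of the top face of the blue mushroom plunger cap (dia 48, nearly flat across the middle 42) on the barrel; 136 mm above the table when up. It moves straight down with the plunger
- plunger (a joint): plunger travel, m: 0 = fully up, 0.018 = on its stop. A spring returns it: 7 N to start, 15 N at the bottom. With the vent closed each return stroke raises the pin by up to the stroke before it, in ratchet steps of 5 mm (the last, 35 to 45 mm out, is one pop of 10 mm); a full stroke gives 10 to 18 mm, under 10 mm may give none. The pin stays between strokes. Vent open: no effect
- pin: indicator pin on the tower, straight up and down: red head dia 17 x 7 mm on a white stem of dia 10 with a green band. Origin at the centre of the head's underside. Not to be touched
- pin_top (a point): centre of the top of the red head: 82.5 mm above the table with the pin fully in (head on the collar); it starts 0 to 20 mm out. At 40 mm out (122.5 mm) the whole 10 mm green band is clear of the brass collar; pumping carries it to 45 mm out (127.5 mm), where it rises no further
- vent_tip (a point): centre of the yellow ball (dia 26) at the top of the vent lever, a 10 mm steel rod. The ball is 70 mm from the hinge, which lies at x=0, y=+100, z=34 in the pump's frame with its axis along the pump's y; the valve block below is 70 (x) x 50 (y) mm, up to z=37
- vent (a joint): vent lever angle, rad: 0 = open, leaning 0.5 rad from upright to the pump's -x (towards the robot); 1.0 = closed, leaning 0.5 rad to +x (away from the robot), against a stop. About 1 N at the ball moves it and it stays where it is left; starts at 0 to 0.2
- wash: bystander, standing fast: white squeeze bottle with red swan-neck cap, 73x90x204 (mm); origin at the centre of its underside
- dropper: bystander, loose: small brown bottle with black cap, dia 52, 116 high (mm); origin at the centre of its underside
- small_hdpe: bystander, loose: white plastic bottle with ribbed cap, dia 52, 113 high (mm); origin at the centre of its underside
- flask: bystander, loose: clear conical flask, dia 68, 127 high (mm); origin at the centre of its underside
- bottle_brown: bystander, loose: brown bottle with black cap, dia 69, 142 high (mm); origin at the centre of its underside
- flask_b: bystander, loose: clear conical flask, dia 68, 127 high, at the right side (mm); origin at the centre of its underside
- stopper: bystander, loose: dark grey tapered rubber stopper, dia 28, 22 high, in front of the pump (mm); origin at the centre of its underside
- cap: bystander, loose: flat orange bottle cap, dia 43, 14 high (mm); origin at the centre of its underside

How it is judged:
By the outcome, as a careful person would: the job done as asked, in the order asked, and still so for the second after the job is handed in, with the robot touching nothing.
It also fails if it takes over 45 s, if anything falls off the work surface, if the arm or the gripper's body presses on something with over 40 N, if the wrist force passes 120 N, or if a joint passes its speed limit or range.

## Working session

There is one attempt and no reset: what is moved stays moved. The work goes in short steps, each a Python script; the robot and the scene stay as the last script left them, time stands still between calls to the robot, and variables do not carry over. Pictures are saved under pics/ and viewed, and the job is handed in when it is done.

```bash
ls; mkdir -p pics
python3 - <<'E'
from cell import r, command_gripper, monitor, read_camera
import cv2, numpy as np
s=monitor.sense(); print(s['clock'],s['tcp_pos'],s['ee_rot'],r.grip_depth,s['opening'],s['contact_force'])
for n in("scene","top","wrist"):
    c=read_camera(n); cv2.imwrite(f"pics/{n}0.png",c["img"]); np.savez(f"{n}0.npz",**c)
    print(n,c['fx'],c['cx'],c['cy'],c.get('t'))
E
```

```text
pics
0.0 [ 230.86530948 -580.22201651  193.75562001] [[-6.86548364e-04  3.69746509e-01 -9.29132417e-01]
 [ 1.35442239e-03 -9.29131439e-01 -3.69747121e-01]
 [-9.99998847e-01 -1.51228703e-03  1.37100720e-04]] 18.8 92.01868806281405 [ 0.83552672 -0.11434751 -0.13153275]
scene 460.92658037374383 321.4758513186056 233.0758351881577 [-262.3891102  -181.60649779 1366.18128937]
top 621.3498555802482 315.0109047016593 237.3853760380768 [  -1.61628783  574.32577329 1285.87844636]
wrist 393.142613491296 311.14932238763663 242.17152383162355 None
```

View pics/scene0.png

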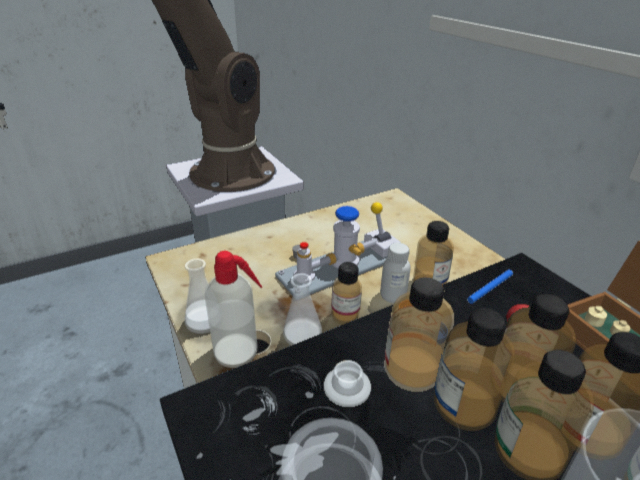

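View pics/top0.png

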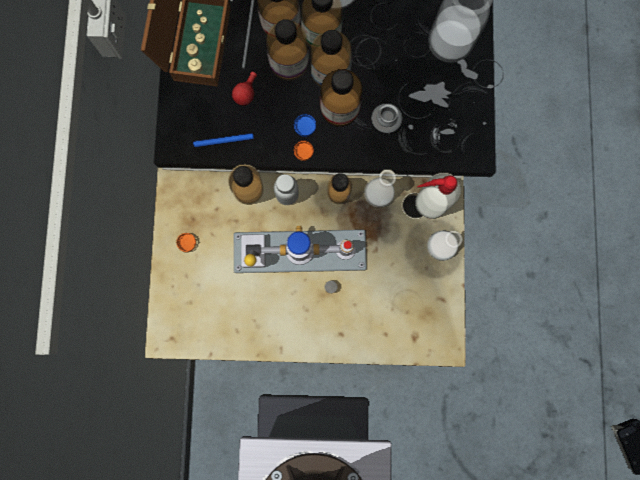

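The scene and top views show the plate at about (234..367, 231..273) in the top view. The yellow ball is at (250,260), the blue cap at (298,243) and the red head at (347,245). The stopper is at (333,287), and the bottles are behind the pump.

```bash
cat > h.py <<'E'
import numpy as np, cv2
def ray(c,u,v):
    R=np.array(c['R']);t=np.array(c['t'])
    d=R.T@np.array([(u-c['cx'])/c['fx'],(v-c['cy'])/c['fy'],1.0]); return -R.T@t,d
def onz(c,u,v,z):
    o,d=ray(c,u,v); return o+d*(z-o[2])/d[2]
def tri(rs):
    A=np.zeros((3,3));b=np.zeros(3)
    for o,d in rs:
        d=d/np.linalg.norm(d);P=np.eye(3)-np.outer(d,d);A+=P;b+=P@o
    X=np.linalg.solve(A,b); return X,[np.linalg.norm((np.eye(3)-np.outer(d,d)/(d@d))@(X-o)) for o,d in rs]
def blobs(img,lo,hi,box,amin=8):
    u0,v0,u1,v1=box
    h=cv2.cvtColor(img,cv2.COLOR_BGR2HSV)
    m=cv2.inRange(h,lo,hi); k=np.zeros_like(m);k[v0:v1,u0:u1]=m[v0:v1,u0:u1]
    n,l,s,c=cv2.connectedComponentsWithStats(k)
    return sorted([(int(s[i,4]),tuple(s[i,:4].tolist()),c[i].round(1).tolist()) for i in range(1,n) if s[i,4]>=amin],reverse=True)[:3]
RNG={'yellow':((18,120,90),(32,255,255)),'blue':((105,120,60),(125,255,255)),'red':((0,180,90),(8,255,255))}
E
python3 - <<'E'
from h import *
T=dict(np.load('top0.npz'));S=dict(np.load('scene0.npz'))
bt={'yellow':(235,245,265,275),'blue':(275,225,320,265),'red':(335,235,360,260)}
bs={'yellow':(365,195,390,220),'blue':(330,200,365,230),'red':(295,235,315,255)}
for k in RNG:
    a=blobs(T['img'],*RNG[k],bt[k]);b=blobs(S['img'],*RNG[k],bs[k])
    print(k,a,b)
    print('  tri',tri([ray(T,*a[0][2]),ray(S,*b[0][2])]))
g=T['img'][220:285,225:380]; cv2.imwrite('pics/crop_t.png',cv2.resize(g,None,fx=5,fy=5,interpolation=cv2.INTER_CUBIC))
g=S['img'][190:300,270:420]; cv2.imwrite('pics/crop_s.png',cv2.resize(g,None,fx=5,fy=5,interpolation=cv2.INTER_CUBIC))
E
```

```text
yellow [(107, (244, 254, 12, 12), [249.8, 259.5])] [(107, (371, 202, 12, 12), [376.3, 207.4])]
  tri (array([515.5350878 , 145.09420435,  97.91244015]), [np.float64(1.486230216569017), np.float64(1.4862302165691657)])
blue [(409, (287, 232, 23, 22), [298.3, 242.5])] [(267, (336, 206, 23, 15), [346.8, 213.2])]
  tri (array([549.06093222,  46.54112382, 127.89579578]), [np.float64(1.462263405863381), np.float64(1.4622634058634838)])
red [(38, (344, 241, 7, 7), [347.2, 244.3])] [(31, (300, 243, 8, 5), [303.6, 244.8])]
  tri (array([554.22255436, -53.72779487,  87.40813267]), [np.float64(1.432109895792812), np.float64(1.4321098957928176)])
```

Run:
```python
import cv2;print(cv2.imread('pics/crop_t.png').shape)
```

```text
(325, 775, 3)
```

View pics/crop_t.png

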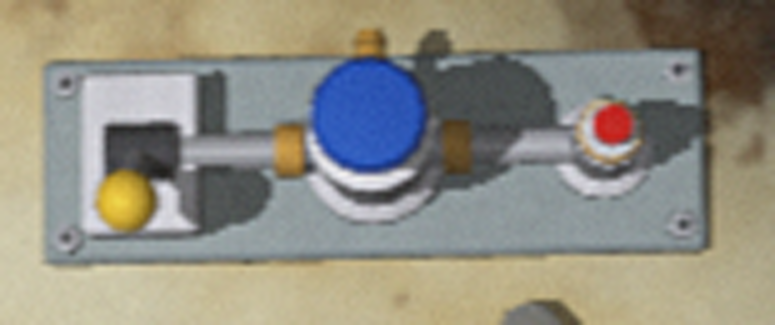

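View pics/crop_s.png

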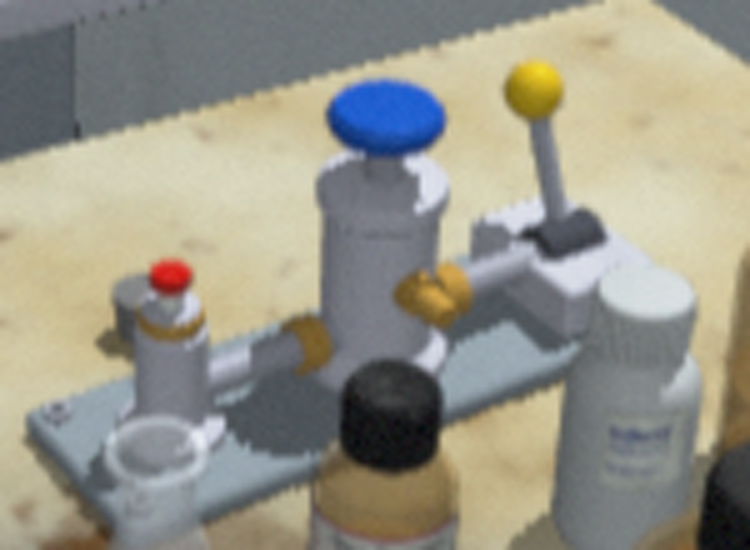

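Run:
```python
from h import *
from cell import r,monitor
T=dict(np.load('top0.npz'))
c=np.array([onz(T,225+u/5-.4,220+v/5-.4,12) for u,v in((45,63),(703,50),(708,248),(47,263))])
print(c.round(1),np.linalg.norm(c-np.roll(c,-1,0),axis=1).round(1))
o=c.mean(0);y=(c[0]+c[3]-c[1]-c[2]);y=y[:2]/np.linalg.norm(y[:2]);yaw=np.arctan2(-y[0],y[1]);print('origin',o,'yaw',yaw)
cy,sy=np.cos(yaw),np.sin(yaw);P=lambda x,yy:o[:2]+np.array([cy*x-sy*yy,sy*x+cy*yy])
print('lever hinge',P(0,100),'tower',P(0,-100))
b=[298.3,242.5];print('blue top z~129',onz(T,*b,130),'red z88',onz(T,*[347.2,244.3],88),'yel',onz(T,249.8,259.5,98))
for n,p in dict(hdpe=(286,183),drop=(340,182),brown=(242,177),wash=(435,200),stopper=(333,287)).items(): print(n,onz(T,*p,110 if n!='stopper' else 20).round())
# orientation: tool x down, tool y along pump x
for nm,R in (('A',np.column_stack([[0,0,-1],[cy,sy,0],[-sy*-1*0,0,0]])),):
  ty=np.array([cy,sy,0]);tx=np.array([0,0,-1.]);
  for sg in(1,-1):
    R=np.column_stack([tx,sg*ty,np.cross(tx,sg*ty)]); 
    h=P(0,100)
    for q in ([h[0]-80,h[1],90],[h[0]+20,h[1],90],[o[0],o[1],140]): print('x',sg,q,r.inverse_kinematics(np.array(q),R))
  ty=np.array([-sy,cy,0])
  for sg in(1,-1):
    R=np.column_stack([tx,sg*ty,np.cross(tx,sg*ty)])
    print('y',sg,r.inverse_kinematics(np.array([h[0]-80,h[1],90]),R))
```

```text
[[585.7 193.2  12. ]
 [599.7 -95.6  12. ]
 [512.3 -99.1  12. ]
 [497.7 188.1  12. ]] [289.2  87.5 287.6  88.1]
origin [548.82905092  46.64240351  12.        ] yaw 0.04964426388506991
lever hinge [543.86666347 146.51920117] tower [553.79143838 -53.23439415]
blue top z~129 [549.51404022  47.74705074 130.        ] red z88 [554.78806719 -52.41941697  88.        ] yel [516.35441767 146.33818638  98.        ]
hdpe [676.  77. 110.]
drop [681. -34. 110.]
brown [686. 169. 110.]
wash [ 649. -230.  110.]
stopper [471. -27.  20.]
x 1 [np.float64(463.86666346700656), np.float64(146.51920117158505), 90] [ 0.26662963  0.496782   -0.91046292  1.97709056  0.49817318  0.90717542
 -0.85423242]
x 1 [np.float64(563.8666634670066), np.float64(146.51920117158505), 90] [ 0.13655897  0.57550333 -0.70158891  1.75793991  0.4396085   0.9709228
 -0.68998248]
x 1 [np.float64(548.8290509248433), np.float64(46.642403512077024), 140] [ 0.29880465  0.45320068 -0.65902091  1.78486683  0.32150577  1.01308069
 -0.43430192]
x -1 [np.float64(463.86666346700656), np.float64(146.51920117158505), 90] [ 0.35680408  0.56255967 -1.06155949  1.97122954  0.60210458  0.96527606
  2.18780693]
x -1 [np.float64(563.8666634670066), np.float64(146.51920117158505), 90] [ 0.33693612  0.72061022 -1.0676574   1.74217256  0.70012436  1.11336574
  2.23335487]
x -1 [np.float64(548.8290509248433), np.float64(46.642403512077024), 140] [-0.94104653  0.59431013  1.15858528  1.88253192 -0.61923196  1.08417761
 -2.62607206]
y 1 [ 0.36700562  0.57191715 -1.08022105  1.9705926   0.6153826   0.97377696
  0.60426187]
y -1 [ 0.05045879  0.40589802 -0.5992698   1.99259148  0.30608138  0.83172709
 -2.24087047]
```

Everything agrees: the plate measures 288 x 88 mm, the cap, tower and hinge axes match within about 2 mm, yaw is 0.05 rad, and the pin is about 5 mm out. Next I'll push the lever.

```bash
cat >> h.py <<'E'
yaw=0.0496;cy,sy=np.cos(yaw),np.sin(yaw)
RX=np.column_stack([[0,0,-1.],[cy,sy,0],np.cross([0,0,-1.],[cy,sy,0])])
def P(x,y): return np.array([549+cy*x-sy*y,46.6+sy*x+cy*y])
E
python3 - <<'E'
from h import *
from cell import r,monitor,command_gripper,read_camera
def st(m):
    s=monitor.sense();print(m,round(s['clock'],2),s['tcp_pos'].round(1),s['contact_force'].round(1),s['opening'].round(1))
command_gripper(0,10);st('shut')
p=monitor.sense()['tcp_pos'];r.move_straight([p[0],p[1],320],vel=250);st('up')
a=P(-92,100)
r.goto([a[0],a[1],260],RX);st('above')
r.move_straight([a[0],a[1],88],vel=200);st('down')
b=P(-12,100);hit=r.move_straight([b[0],b[1],88],vel=90,contact_N=10);st(f'push {hit}')
if not hit:
    b=P(8,100);hit=r.move_straight([b[0],b[1],88],vel=40,contact_N=8);st(f'push2 {hit}')
for n in("scene","top"):
    c=read_camera(n); cv2.imwrite(f"pics/{n}1.png",c["img"]); np.savez(f"{n}1.npz",**c)
E
```

```text
Traceback (most recent call last):
AttributeError: 'float' object has no attribute 'round'
```

```bash
cat >> h.py <<'E'
def st(m):
    from cell import monitor
    s=monitor.sense();print(m,round(s['clock'],2),np.round(s['tcp_pos'],1),np.round(s['contact_force'],1),round(s['opening'],1))
E
python3 - <<'E'
from h import *
from cell import r,monitor,command_gripper,read_camera
st('shut')
p=monitor.sense()['tcp_pos'];r.move_straight([p[0],p[1],320],vel=250);st('up')
a=P(-92,100)
r.goto([a[0],a[1],260],RX);st('above')
r.move_straight([a[0],a[1],88],vel=200);st('down')
b=P(-12,100);hit=r.move_straight([b[0],b[1],88],vel=90,contact_N=10);st(f'push {hit}')
if not hit:
    b=P(8,100);hit=r.move_straight([b[0],b[1],88],vel=40,contact_N=8);st(f'push2 {hit}')
for n in("scene","top"):
    c=read_camera(n); cv2.imwrite(f"pics/{n}1.png",c["img"]); np.savez(f"{n}1.npz",**c)
E
```

```text
shut 1.58 [ 231.1 -580.7  194.5] [-0.4 -0.8 -0.3] 0.7
up 2.23 [ 231.1 -580.7  320.1] [-0.5 -0.5 -0.2] 0.7
above 4.91 [452.6 141.  259.9] [-0.2 -0.3  0.3] 0.1
down 5.92 [452.8 142.4  88.9] [0.5 0.2 0.9] 0.5
push False 6.96 [531.5 145.9  88. ] [-0.3  0.1 -0.6] 0.5
push2 False 7.61 [551.9 147.   87.9] [-0.1 -0.4  0.1] 0.4
```

Run:
```python
from h import *
T=dict(np.load('top1.npz'));S=dict(np.load('scene1.npz'))
a=np.hstack([cv2.resize(T['img'][200:300,200:400],(400,200)),cv2.resize(S['img'][150:300,270:450],(360,300))[:200]]) if 0 else None
cv2.imwrite('pics/c1t.png',cv2.resize(T['img'][160:300,200:400],None,fx=4,fy=4))
cv2.imwrite('pics/c1s.png',cv2.resize(S['img'][120:300,260:460],None,fx=3.3,fy=3.3))
print(blobs(S['img'],*RNG['yellow'],(340,180,440,240)),blobs(T['img'],*RNG['yellow'],(225,200,290,280)))
```

```text
[(108, (371, 202, 12, 12), [376.4, 207.4])] []
```

View pics/c1t.png

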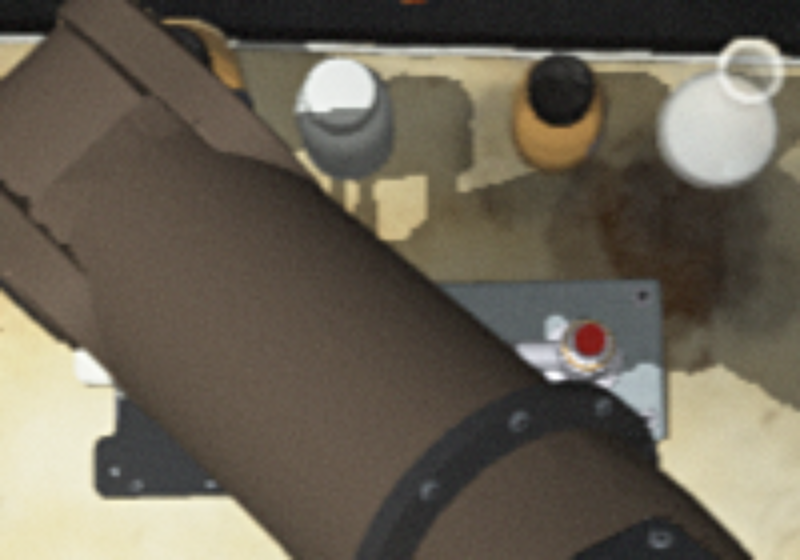

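View pics/c1s.png

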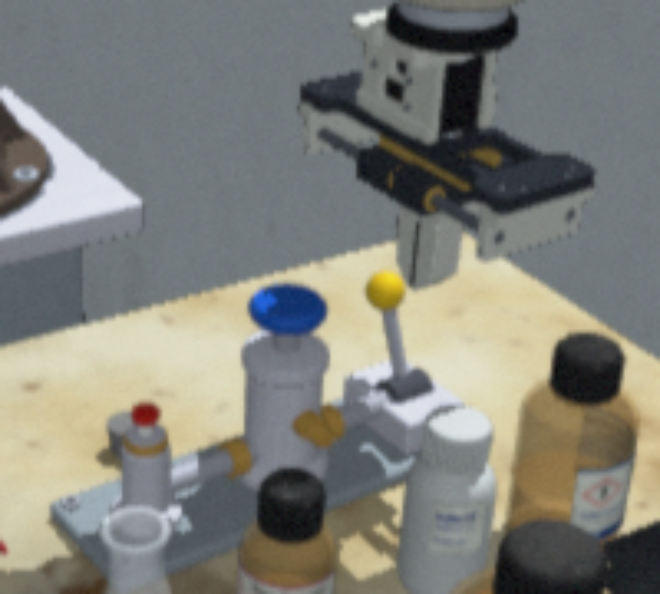

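Run:
```python
from h import *
from cell import read_camera,monitor
st('now')
S=read_camera('scene');T=read_camera('top')
cv2.imwrite('pics/s2.png',S['img'])
for c in (S,T):
  for X in ([551.9,147,88],[452,142,88],[515.5,145,98],[552,147,150],[552,147,250]):
    p=np.array(c['R'])@np.array(X)+c['t'];print(X,(p[:2]/p[2]*[c['fx'],c['fy']]+[c['cx'],c['cy']]).round(1))
s=monitor.sense();print(s['q'],s['ee_rot'])
print(np.abs(S['img'].astype(int)-np.load('scene1.npz')['img']).mean())
```

```text
now 7.71 [551.7 146.9  87.9] [0.4 0.4 0.2] 0.5
[551.9, 147, 88] [387.3 218.6]
[452, 142, 88] [359.3 199.3]
[515.5, 145, 98] [376.9 207.3]
[552, 147, 150] [390.1 192.8]
[552, 147, 250] [395.  146.9]
[551.9, 147, 88] [250.7 243. ]
[452, 142, 88] [251.  291.5]
[515.5, 145, 98] [250.4 259.9]
[552, 147, 150] [247.7 238.4]
[552, 147, 250] [242.2 229.9]
[ 0.20405617  0.59663847 -0.81305824  1.7829699   0.5113451   0.98647913
 -0.76481863] [[-5.49760150e-05  9.98761326e-01  4.97575128e-02]
 [-6.58281531e-05  4.97575091e-02 -9.98761326e-01]
 [-9.99999996e-01 -5.81833628e-05  6.30111439e-05]]
2.107195095486111
```

View pics/s2.png

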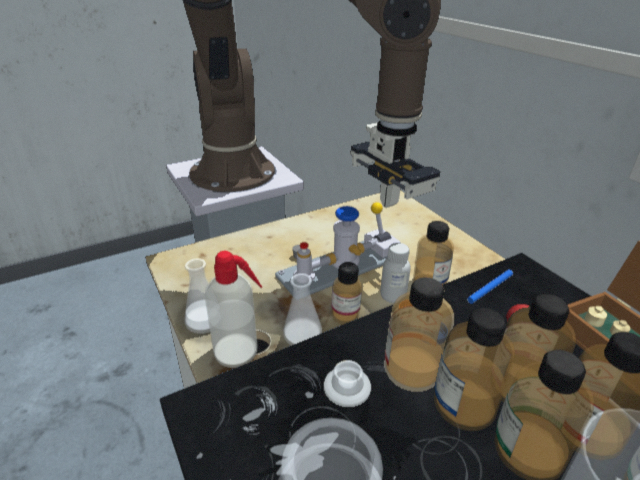

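Run:
```python
from h import *
from cell import read_camera,monitor
W=read_camera('wrist');cv2.imwrite('pics/w2.png',W['img']);np.savez('w2.npz',**W);print(np.round(W['hand_eye'],3))
S=np.load('scene1.npz')['img'];cv2.imwrite('pics/c2s.png',cv2.resize(S[120:260,340:450],None,fx=4,fy=4,interpolation=cv2.INTER_CUBIC))
```

```text
[[  -0.      -0.294    0.956 -189.811]
 [   1.      -0.       0.       0.222]
 [   0.       0.956    0.294  -79.722]
 [   0.       0.       0.       1.   ]]
```

View pics/w2.png

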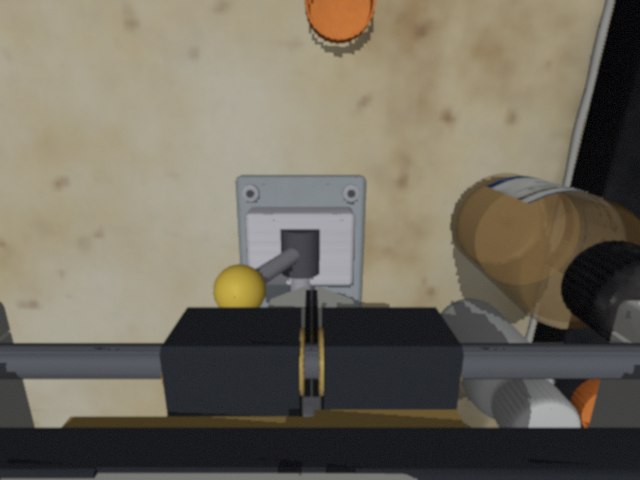

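View pics/c2s.png

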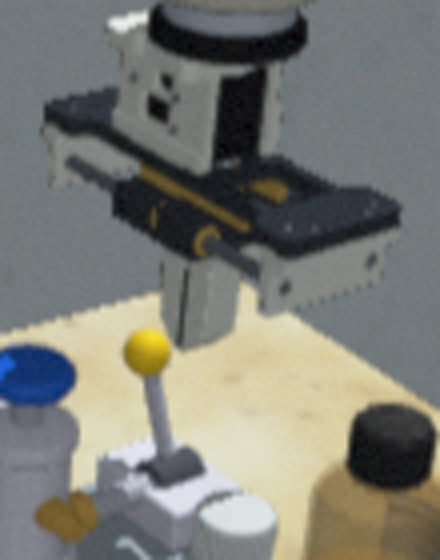

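```bash
cat >> h.py <<'E'
def wcam(W,pos,Rt):
    H=np.array(W['hand_eye']);Rwc=np.array(Rt)@H[:3,:3];o=np.array(pos)+np.array(Rt)@H[:3,3]
    return dict(W,R=Rwc.T,t=-Rwc.T@o)
E
python3 - <<'E'
from h import *
from cell import monitor
s=monitor.sense();W=wcam(dict(np.load('w2.npz')),s['tcp_pos'],s['ee_rot'])
print('cam',-W['R'].T@W['t'])
for n,u,v,z in(('ball',239,290,98),('screw-x',250,193,12),('screw+x',352,193,12),('corner-',237,177,12),('corner+',365,177,12),('orangecap',340,8,14)): print(n,onz(W,u,v,z).round(1))
for X in ([515.5,145,98],[497.7,188,12],[585.7,193,12],s['tcp_pos']):
    p=W['R']@np.array(X)+W['t'];print(X,(p[:2]/p[2]*[W['fx'],W['fy']]+[W['cx'],W['cy']]).round(1))
T=dict(np.load('top0.npz'));print('cap top',onz(T,188,243,14))
E
```

```text
cam [548.12112059 226.51920549 277.83881759]
ball [516.3 144.7  98. ]
screw-x [508.9 177.8  12. ]
screw+x [578.3 181.3  12. ]
corner- [500.1 188.3  12. ]
corner+ [586.1 192.5  12. ]
orangecap [562.1 291.6  14. ]
[515.5, 145, 98] [237.4 289.3]
[497.7, 188, 12] [233.5 177.2]
[585.7, 193, 12] [364.4 176.3]
[551.86212527 146.86025814  88.03810861] [310.7 281.4]
cap top [558.62191608 291.255376    14.        ]
```

The lever did not move. It still reads (376,207) in the scene view. The fingertips show at about (388,206), where the reported TCP should project to (387,219). Wrist-camera points land correctly on the plate and ball, so the arm pose is right and the real tips sit about 30–38 mm short of the reported TCP. They passed over the ball. I'll go back and push with the TCP lower.

Run:
```python
from h import *
from cell import r,monitor,command_gripper,read_camera
T=dict(np.load('top0.npz'));print('brown',onz(T,242,177,142).round(),onz(T,286,182,113).round())
p=monitor.sense()['tcp_pos'];r.move_straight([p[0],p[1],105],vel=150)
a=P(-92,100)
r.move_straight([a[0],a[1],105],vel=200)
r.move_straight([a[0],a[1],58],vel=120);st('down')
S=read_camera('scene');cv2.imwrite('pics/c3.png',cv2.resize(S['img'][120:260,320:430],None,fx=4,fy=4,interpolation=cv2.INTER_CUBIC))
p=np.array(S['R'])@np.array([a[0],a[1],58])+S['t'];print((p[:2]/p[2]*[S['fx'],S['fy']]+[S['cx'],S['cy']]))
```

```text
brown [678. 165. 142.] [677.  77. 113.]
down 9.32 [452.5 142.3  58. ] [0.5 0.3 0.2] 0.5
[358.5242451  210.75283264]
```

View pics/c3.png

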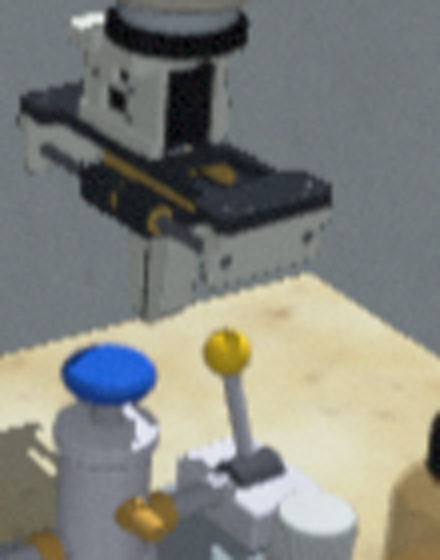

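Tip lower corner is at scene pixel (357.5, 200), so the offset is about 35 mm and the tip is at z≈93, level with the ball. Pushing now.

Run:
```python
from h import *
from cell import r,monitor,command_gripper,read_camera
b=P(-22,100);hit=r.move_straight([b[0],b[1],56],vel=80,contact_N=10);st(f'push {hit}')
if not hit:
    b=P(10,100);hit=r.move_straight([b[0],b[1],56],vel=40,contact_N=8);st(f'push2 {hit}')
S=read_camera('scene');cv2.imwrite('pics/c4.png',cv2.resize(S['img'][120:260,320:450],None,fx=4,fy=4,interpolation=cv2.INTER_CUBIC))
print(blobs(S['img'],*RNG['yellow'],(340,180,440,240)))
X=np.r_[P(33.6,100),95.4];p=np.array(S['R'])@X+S['t'];print(X,(p[:2]/p[2]*[S['fx'],S['fy']]+[S['cx'],S['cy']]))
```

```text
push True 9.92 [491.2 143.6  57.1] [ 0.2 -0.5  1. ] 0.4
[(96, (373, 203, 11, 11), [378.0, 207.9]), (11, (368, 180, 5, 5), [369.3, 181.7])]
[577.60071127 148.14289397  95.4       ] [395.50564826 221.06423468]
```

View pics/c4.png

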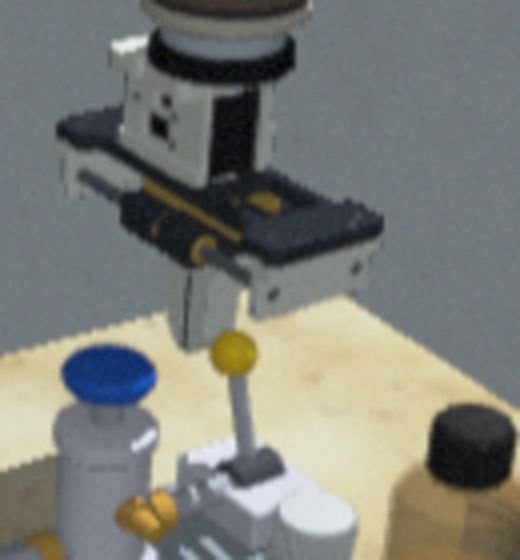

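The ball moved to (378,208), so the impact alone set off the contact stop. I'll continue at a steady push. The closed ball should show at about (395.5, 221).

Run:
```python
from h import *
from cell import r,monitor,command_gripper,read_camera
b=P(10,100);hit=r.move_straight([b[0],b[1],55],vel=45,contact_N=12);st(f'push2 {hit}')
if hit and monitor.sense()['tcp_pos'][0]<535:
    hit=r.move_straight([b[0],b[1],55],vel=45,contact_N=18);st(f'push3 {hit}')
S=read_camera('scene');cv2.imwrite('pics/c5.png',cv2.resize(S['img'][120:260,320:450],None,fx=4,fy=4,interpolation=cv2.INTER_CUBIC))
print(blobs(S['img'],*RNG['yellow'],(340,190,440,240)))
```

```text
push2 True 11.28 [549.3 146.7  54.3] [-2.1 -0.1  3.8] 0.8
[(105, (389, 216, 12, 11), [394.8, 221.2]), (10, (387, 192, 5, 7), [388.1, 194.8])]
```

View pics/c5.png

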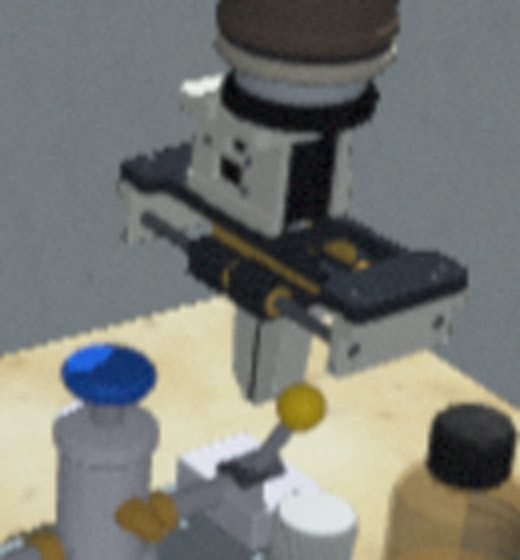

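Vent is closed: the ball at (394.8,221.2) matches the prediction, and it met the stop with a force rise at TCP x=549. Next I'll back off and move to the plunger.

Run:
```python
from h import *
from cell import r,monitor,command_gripper,read_camera
a=P(-30,100);r.move_straight([a[0],a[1],58],vel=120)
r.move_straight([a[0],a[1],120],vel=200)
c=P(0,0);r.move_straight([c[0],c[1],120],vel=200);st('over')
S=read_camera('scene');T=read_camera('top')
print(blobs(S['img'],*RNG['yellow'],(385,190,440,240)),'pin',blobs(S['img'],*RNG['red'],(290,220,320,260)))
hit=r.move_straight([c[0],c[1],74],vel=40,contact_N=25);st(f'press {hit}')
S=read_camera('scene');cv2.imwrite('pics/c6.png',cv2.resize(S['img'][120:280,280:430],None,fx=3.7,fy=3.7,interpolation=cv2.INTER_CUBIC))
```

```text
over 12.91 [548.3  47.8 119.6] [-0.5  0.9  0.7] 0.5
[(109, (389, 216, 12, 12), [394.8, 221.0])] pin [(29, (301, 243, 7, 5), [303.6, 245.1])]
press True 13.85 [549.2  46.7  86.3] [-4.6 -1.7 13.5] 0.6
```

View pics/c6.png

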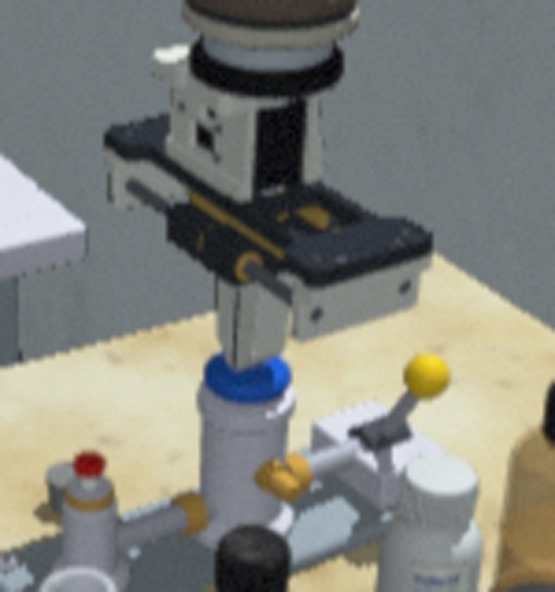

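The cap is down near the barrel top, and the force at the bottom passed 25 N. Next I'll release and check the pin.

Run:
```python
from h import *
from cell import r,monitor,read_camera
c=P(0,0)
def look(m):
    S=read_camera('scene');print(m,'pin',blobs(S['img'],*RNG['red'],(290,205,320,260))[:1],'vent',blobs(S['img'],*RNG['yellow'],(385,190,440,240))[:1]);return S
r.move_straight([c[0],c[1],112],vel=80);st('up');look('1')
hit=r.move_straight([c[0],c[1],78],vel=50,contact_N=30);st(f'press {hit}')
r.move_straight([c[0],c[1],112],vel=80);r.pause(.2);S=look('2');st('')
cv2.imwrite('pics/c7.png',cv2.resize(S['img'][120:280,280:430],None,fx=3.7,fy=3.7,interpolation=cv2.INTER_CUBIC))
for d in(0,5,10,15,20,25,30,35,40,45):
    X=np.r_[P(0,-100),79+d];p=np.array(S['R'])@X+S['t'];print(d,(p[:2]/p[2]*[S['fx'],S['fy']]+[S['cx'],S['cy']]).round(1))
```

```text
up 14.38 [548.9  46.3 111.8] [-0.6 -0.2 -0.3] 0.6
1 pin [(24, (301, 236, 7, 5), [303.6, 238.1])] vent [(110, (389, 216, 12, 11), [394.8, 221.0])]
press True 14.99 [549.3  46.7  86.2] [-5.2 -1.1 14.5] 0.2
2 pin [(25, (301, 232, 6, 5), [303.6, 234.0])] vent [(110, (389, 216, 12, 11), [394.8, 221.1])]
 15.72 [548.7  46.5 111.4] [ 0.1 -0.2  0.7] -0.0
0 [304.5 248.2]
5 [304.5 246.1]
10 [304.5 244. ]
15 [304.5 241.8]
20 [304.4 239.7]
25 [304.4 237.5]
30 [304.4 235.3]
35 [304.4 233.1]
40 [304.4 230.9]
45 [304.4 228.7]
```

View pics/c7.png

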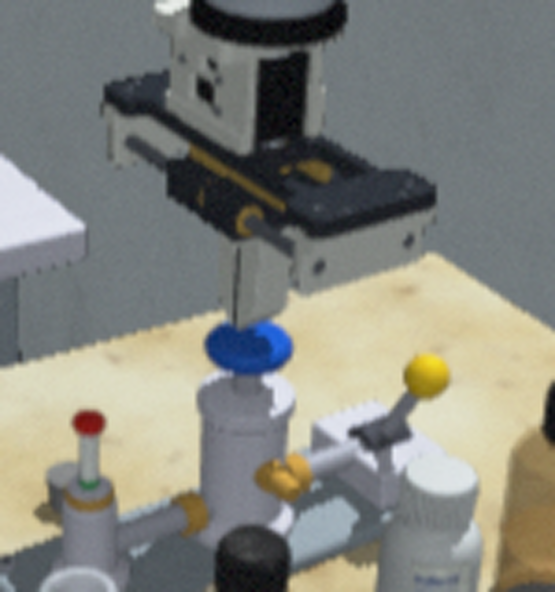

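The pin rose in the scene view from row 245.1 to 238.1, then 234.0, and the green is just emerging. Continuing to pump.

Run:
```python
from h import *
from cell import r,monitor,read_camera
c=P(0,0);last=234.
for i in range(4):
    hit=r.move_straight([c[0],c[1],78],vel=50,contact_N=30);st(f'press {hit}')
    r.move_straight([c[0],c[1],112],vel=80);r.pause(.3)
    S=read_camera('scene');b=blobs(S['img'],*RNG['red'],(290,205,320,260))[:1];print(b)
    v=b[0][2][1]
    if v<231 and abs(v-last)<0.7: break
    last=v
cv2.imwrite('pics/c8.png',cv2.resize(S['img'][120:280,280:430],None,fx=3.7,fy=3.7,interpolation=cv2.INTER_CUBIC))
```

```text
press True 16.28 [549.5  46.7  86.2] [-4.8 -1.9 13. ] 0.5
[(24, (301, 228, 6, 4), [303.5, 229.5])]
press True 17.68 [549.6  46.7  86.2] [-4.5 -2.  13. ] 0.5
[(21, (301, 227, 6, 5), [303.7, 229.2])]
```

View pics/c8.png

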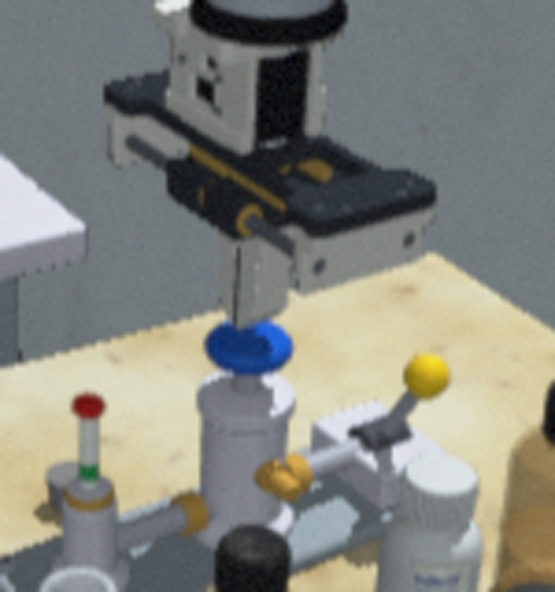

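The pin stopped rising: row 229.5 then 229.2, against 228.7 expected at 45 mm and 233 at 35 mm. The green band is out. I'll move clear and check.

Run:
```python
from h import *
from cell import r,monitor,read_camera
c=P(0,0)
r.move_straight([c[0],c[1],260],vel=250);r.move_straight([430,60,320],vel=250);st('clear')
S=read_camera('scene');T=read_camera('top')
b=blobs(S['img'],*RNG['red'],(290,205,320,260))[0];t=blobs(T['img'],*RNG['red'],(330,225,365,265));print(b,t)
if t: print(tri([ray(S,*b[2]),ray(T,*t[0][2])]))
print('vent',blobs(S['img'],*RNG['yellow'],(385,190,440,240)),blobs(T['img'],*RNG['yellow'],(225,210,275,280)),'blue',blobs(S['img'],*RNG['blue'],(330,200,365,235)))
s=cv2.resize(S['img'][190:350,180:450],None,fx=2.9,fy=2.9,interpolation=cv2.INTER_CUBIC);cv2.imwrite('pics/fs.png',s);cv2.imwrite('pics/ft.png',T['img'])
p=cv2.resize(S['img'][215:275,285:325],None,fx=10,fy=10,interpolation=cv2.INTER_CUBIC)[:600];cv2.imwrite('pics/fp.png',p)
```

```text
clear 19.93 [430.4  58.9 319.1] [ 0.2 -1.3 -0. ] 0.3
(25, (300, 227, 7, 5), [303.3, 229.2]) [(37, (345, 239, 7, 7), [348.3, 242.0])]
(array([553.76253392, -53.85996615, 122.96716675]), [np.float64(1.4291905240085598), np.float64(1.4291905240084455)])
vent [(108, (389, 216, 12, 11), [394.8, 221.0])] [(75, (244, 224, 12, 9), [248.9, 228.0])] blue [(264, (336, 206, 23, 15), [346.9, 213.2])]
```

View pics/fs.png

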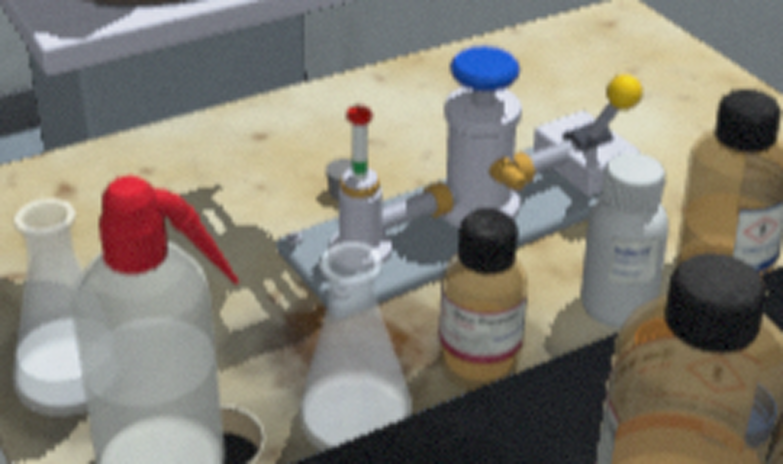

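View pics/ft.png

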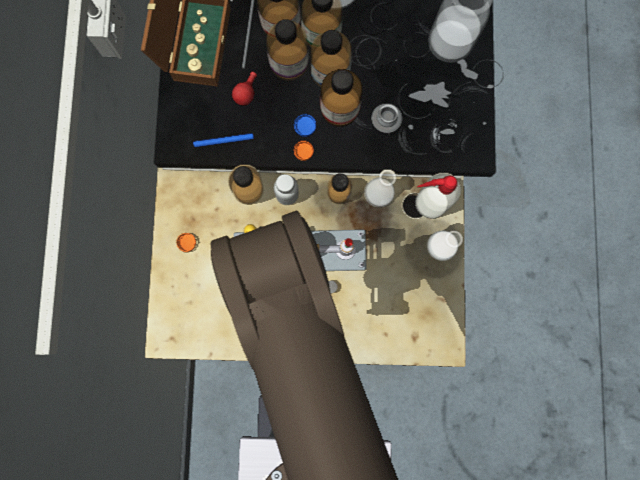

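View pics/fp.png

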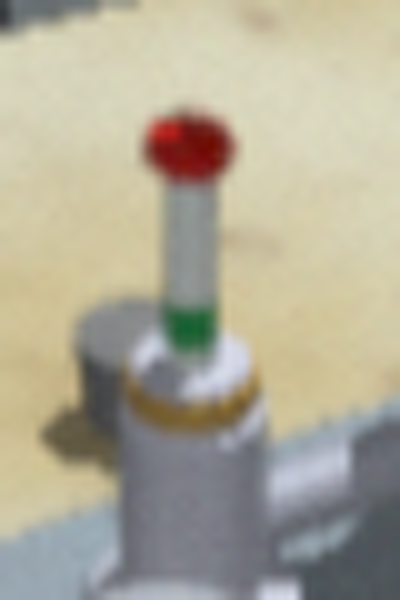

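The pin head centre is at z=123 (124 expected at 45 mm out), and white stem shows below the full green band. The plunger is up at (346.9,213.2), the same as at the start. The vent is at its closed pixel, and the bottles stand where they were.

```bash
python3 -c "
from cell import hand_in;print(hand_in())"
```

```text
the job is handed in; nothing more can be done
None
```

I pushed the vent lever over to its closed stop, then gave the plunger four full strokes with the shut fingertips and handed the job in. The last clock reading before that was 19.9 s.

**First push missed:** the fingertips really end about 35 mm short of the reported TCP, so the first pass went over the yellow ball without touching it. I found the offset in the scene and wrist images, lowered the TCP, and the second push worked.

**Last checks, with the arm clear:**

| Check | Result |
|---|---|
| Vent ball | at (394.8, 221.0) in the scene view; closed position predicted at (395.5, 221.1) |
| Pin head centre | z = 123 mm; 124 mm expected at 45 mm out |
| Green band | fully clear of the collar, with white stem showing below it |
| Fourth stroke | moved the pin no further |
| Plunger | fully up, at the same pixel as at the start |
| Bottles, flasks, stopper and cap | appear unmoved in the before and after pictures, judged by eye |

In the top view the arm partly covered the vent ball and hid the plunger, so those two positions rest on the scene view. No other check failed or disagreed.

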